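# Tip the ticket binder out of the tailor's desk rack

## Robot

A 6-joint arm with a two-finger parallel gripper is mounted at the origin on the work surface. World frame = base frame: x ahead of the robot, y to its left, z up, the work surface at z = 0. Lengths are in m, angles in degrees, forces in N, time in s.
With the tool pointing down it reaches from about 0.375 to 0.9 m from the base axis. Payload 3.1 kg.
Tool frame: the origin (TCP) lies between the finger pads; the fingertips stand 8 mm ahead of it and the grasp point (between the pads) lies 11 mm behind it; z points along the fingers, y is the line along which they close (so a half turn about z gives the same grasp; the last joint's range is limited). The gripper opens to 87 mm and grips with 3 to 60 N. Pads are 19 mm wide; open, the fingers measure 117 mm over their backs; the gripper's body (75 mm by 190 mm) begins 51 mm behind the grasp point.
Start: joints at [-84.425, 30.224, 82.088, -0, 67.689, -10.227], TCP at [0.17, -0.601, 0.231] pointing down, gripper open.
Joint ranges: [-176.69, 176.69], [-43.24, 126.21], [12.49, 139.97], [-82, 262], [0, 151.66], [-163.58, 163.58]. Speed limits (degrees/s): [159.86, 159.86, 180, 180, 180, 180].

## Interface

Orientations are given as [roll, pitch, yaw] about the fixed x, y, z axes, in that order (R = Rz(yaw) Ry(pitch) Rx(roll)).
In Python, from rig import ctrl gives the robot as it stands. The module is installed in compiled form; this text tells all that it offers.
- The arm moves only by the shell command python3 -m handwheel 'ROWS' [FORCE]. ROWS is JSON, one flat list of numbers, 7 for each row, row after row: the shift along the tool's x, y, z in mm, then the turn, a rotation vector about the tool's x, y, z in rad, then the finger opening in mm, from 0 to 87. A call has 1 to 20 rows; each row is the pose to reach, as a shift and turn from the pose commanded when the call began, along the tool's axes at that moment; what a row does not reach only later rows make up. A row lasts 1/12 s, in which the tool goes at most 41.7 mm and 7.16 degrees, less where a joint would pass 70% of its speed; a pose out of reach is approached as far as the arm can. A call with a gripper value outside its range is refused whole. The fingers move at their own pace and stop on an object; FORCE is the grip in N (left out, the last holds). Time passes only in rows, so rows that repeat a pose let the fingers close. It gives the time, the measured TCP pose, the force, the opening and the grip force at its end, in the units of the state.
- ctrl.get_state(): the state, without advancing time (a new reading comes with each control period).
- ctrl.grab_frame(name): name is "scene" or "side" or "wrist"; returns a dict with "img" (384x512x3 uint8, blue, green, red), "fx", "fy", "cx", "cy" (pixels), "extrinsics" (4x4, takes a point from world to camera coordinates); the wrist camera has in their place "T_tool_cam" (4x4, takes a point from camera to tool coordinates, whose origin is the TCP and whose axes are the flange's). Camera axes: x right, y down, z forward; pixel columns grow to the right and rows downward; lengths in m; the calibration is good to about 2 mm. A picture is of the moment at which its call begins: read the wrist's pose just before it. There is no depth.
- ctrl.close_job(): hands the job in; it is judged then, once.
Trained networks look in the newest picture that a camera, given by its name, has taken for a name from the list of things; names that differ only in an ending like _2 or _b are one class to them, and where a whole thing is asked for, a point or a joint stands for the part that bears it (a point fixed in the world has none). Each returns a list of dicts, best first, with "confidence" (0 to 1); they miss things now and then, are a little off and sometimes report something else, mostly with a low value. They report only what shows in the picture. A call takes as long as a camera call. They do not tell look-alikes from the thing itself.
- ctrl.regions_of(label, camera): "region" (384x512 bool, what is visible of it).
- ctrl.landmark_of(label, camera): "position" ([x, y, z] in m, in world coordinates, good to about 4 mm: a listed point, or the origin of a listed thing).
The state is a dict: "time_s": time; "qpos": joint angles; "joint_velocities": joint speeds; "joint_efforts": joint torques, N m; "tcp_pos": TCP position; "tcp_rot": TCP orientation; "force": force on the tool from outside, world axes, zero at the start; "moment": the same for the moment, N m; "opening": finger opening in m; "grip_force": force on a finger pad.
Only numpy, scipy, OpenCV 4.12 (cv2) and the standard library are available. Lean on these libraries where they do the work, as an engineer would, in place of code of your own. Each camera call takes 0.05 s, during which the arm holds its last target. There are 200 camera calls.

## Task

Three equally tall things stand tightly side by side in the desk rack; one is the claim-ticket binder, the only one that is open at the top and shows paper between its covers, the others are closed boxes. Tip the binder out by its top edge towards the robot until it leans by itself on the rack's front bar and let go of it, then grip it, lift it out and stand it upright in the low open tray. Leave the two boxes standing where they are in the rack.

Things in the scene. Friction and masses are not known exactly. Their poses are not given: they have to be found in the camera images.
- binder_mid (a point): centre (half-way up) of the binder: 100 mm deep (own x), 50 thick (y), 210 tall (z), 0.3-0.54 kg, rigid grey covers, heavy spine; the spine faces own -x, roughly to the robot. Paper ends 12 mm below its top edge and 6 mm inside its back (+x) edge. It starts upright on the rack's floor (12 mm above the table), square to the rack, top at 222 mm like the boxes; 2 mm gaps beside it; one of three places.
- box_a: closed box in grey cloth, 100 x 50 x 210 mm, axes as the binder's, origin at the centre of its underside; in another place of the rack. The fixed plywood rack has no top; sides 9 mm thick, 200 mm high beside the items, 84 mm in front of them. Behind the items are only slats, 3 mm off and up to 155 mm above the table; higher up a finger can reach down behind a top edge.
- box_b: closed brown cardboard box, 100 x 50 x 210 mm, axes as the binder's, origin at the centre of its underside; in the third place. Across the rack's front runs a fixed 10 mm bar, axis 72 mm above the table and 37 mm before the spines. Tipped about its lower spine edge, the binder passes its balance at about 21 degrees, then falls on the bar and stays leaning at about 30 degrees.
- tray: low open dark steel tray fixed on the table, 150 mm (own x) by 105 mm (own y) outside, 25 mm high, walls and floor 5 mm thick, inside 140 x 95 mm; origin at the centre of its underside. The binder fits in upright with its 100 mm depth along the tray's x, either way round.
There are look-alikes about, which are no part of the job. Leave any green look-alike of the box_a alone.

How it is judged:
By the outcome, as a careful person would: the job done as asked, in the order asked, and still so for the second after the job is handed in, with the robot touching nothing.
It also fails if it takes over 59 s, if anything falls off the work surface, if the arm or the gripper's body presses on something with over 40 N, if the wrist force passes 120 N, or if a joint passes its speed limit or range.

## Working session

There is one attempt and no reset: what is moved stays moved. The work goes in short steps, Python scripts to look and compute and a shell command to move; the robot and the scene stay as the last step left them, time stands still between calls to the robot, and variables do not carry over. Pictures are saved under pics/ and viewed, at most 10 in all, crops included, and the job is handed in when it is done.

```bash
mkdir -p pics; cat > h.py <<'E'
import numpy as np, cv2
from rig import ctrl
from scipy.spatial.transform import Rotation as R
np.set_printoptions(precision=4,suppress=True)
def T_tool():
    s=ctrl.get_state(); T=np.eye(4); T[:3,:3]=R.from_euler('xyz',s['tcp_rot'],degrees=True).as_matrix(); T[:3,3]=s['tcp_pos']; return T
def grab(n):
    T=T_tool(); f=ctrl.grab_frame(n)
    f['E']=np.array(f['extrinsics']) if n!='wrist' else np.linalg.inv(T@np.array(f['T_tool_cam']))
    return f
def proj(f,P):
    p=np.atleast_2d(P)@f['E'][:3,:3].T+f['E'][:3,3]
    return np.c_[f['fx']*p[:,0]/p[:,2]+f['cx'],f['fy']*p[:,1]/p[:,2]+f['cy']]
def ray(f,u,v,z):
    "pixel to world at height z"
    C=np.linalg.inv(f['E']); d=C[:3,:3]@[(u-f['cx'])/f['fx'],(v-f['cy'])/f['fy'],1]; c=C[:3,3]
    return c+d*(z-c[2])/d[2]
def totool(p):
    "world point to tool mm"
    return 1000*(np.linalg.inv(T_tool())@np.r_[p,1])[:3]
E
python3 - <<'E'
from h import *
s=ctrl.get_state();print({k:s[k] for k in('time_s','tcp_pos','tcp_rot','opening','force')})
ims=[]
for n in('scene','side'):
    f=grab(n);ims.append(f['img']);print(n,np.linalg.inv(f['E'])[:3,3])
    for l in('binder_mid','box_a','box_b','tray'):
        print(l,[(np.array(d['position']).round(3),round(d['confidence'],2)) for d in ctrl.landmark_of(l,n)], [(round(d['confidence'],2),cv2.boundingRect(d['region'].astype('uint8'))) for d in ctrl.regions_of(l,n)])
cv2.imwrite('pics/scene.png',cv2.resize(ims[0],(768,576)));cv2.imwrite('pics/side.png',cv2.resize(ims[1],(768,576)))
E
```

```text
{'time_s': 0.0, 'tcp_pos': array([ 0.1702, -0.6006,  0.2296]), 'tcp_rot': array([-179.8794,   -0.021 ,   15.8022]), 'opening': 0.08731918654328039, 'force': array([-0.0973,  0.2265,  0.4014])}
scene [0.8674 0.1427 0.7971]
binder_mid [(array([ 0.593, -0.148,  0.114]), 0.74)] [(0.92, (193, 63, 52, 83))]
box_a [(array([ 0.597, -0.196,  0.014]), 0.9), (array([ 0.594, -0.096,  0.012]), 0.78), (array([ 0.755, -0.07 , -0.003]), 0.71), (array([ 0.762, -0.222,  0.001]), 0.69)] [(0.93, (174, 147, 53, 81)), (0.93, (100, 115, 82, 77)), (0.65, (216, 76, 51, 82)), (0.57, (171, 49, 52, 88))]
box_b [(array([ 0.597, -0.196,  0.014]), 0.9), (array([ 0.594, -0.096,  0.012]), 0.78), (array([ 0.755, -0.07 , -0.003]), 0.71), (array([ 0.762, -0.222,  0.001]), 0.69)] [(0.93, (174, 147, 53, 81)), (0.93, (100, 115, 82, 77)), (0.65, (216, 76, 51, 82)), (0.57, (171, 49, 52, 88))]
tray [(array([ 0.622,  0.114, -0.003]), 0.66)] [(0.65, (270, 169, 78, 77))]
side [0.4176 0.0982 0.9821]
binder_mid [] [(0.59, (318, 151, 51, 78))]
box_a [(array([ 0.755, -0.076,  0.001]), 0.75), (array([ 0.592, -0.094,  0.009]), 0.65), (array([ 0.762, -0.221, -0.   ]), 0.6)] [(0.97, (291, 161, 54, 79)), (0.9, (343, 135, 51, 82)), (0.81, (307, 64, 37, 88)), (0.71, (239, 101, 56, 83))]
box_b [(array([ 0.755, -0.076,  0.001]), 0.75), (array([ 0.592, -0.094,  0.009]), 0.65), (array([ 0.762, -0.221, -0.   ]), 0.6)] [(0.97, (291, 161, 54, 79)), (0.9, (343, 135, 51, 82)), (0.81, (307, 64, 37, 88)), (0.71, (239, 101, 56, 83))]
tray [(array([0.62 , 0.114, 0.001]), 0.66)] [(0.91, (185, 208, 67, 81))]
```

View pics/scene.png

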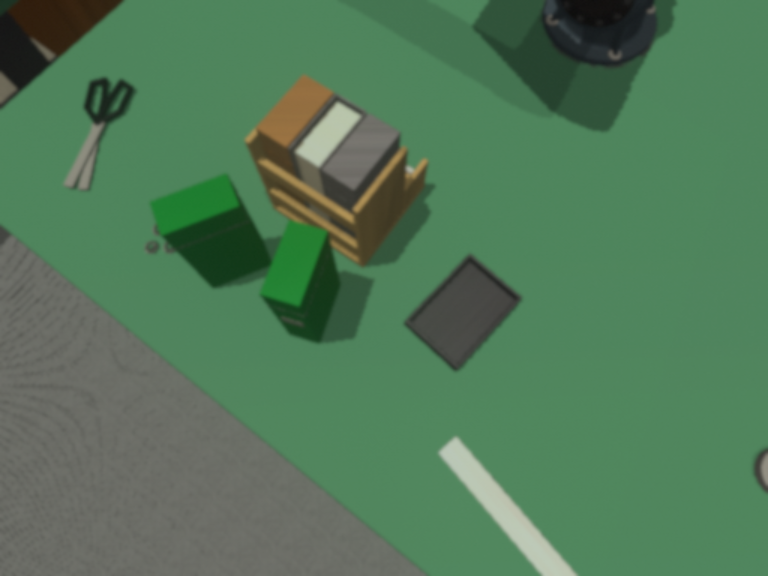

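View pics/side.png

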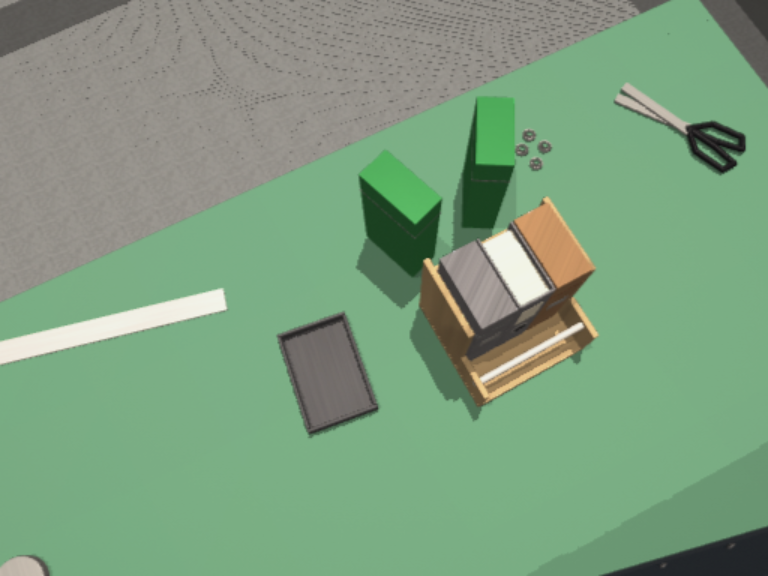

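The scene and side views agree: from the robot's left, the rack holds the grey box_a, the white-topped binder in the middle (scene, about (328,133)), then the brown box_b. The tray is clear at (462,312), and two green look-alikes stand behind the rack.

```bash
python3 - <<'E'
from h import *
F={n:grab(n) for n in('scene','side')}
def show(name,n,px,z):
    P=np.array([ray(F[n],u/1.5,v/1.5,z) for u,v in px]); print(name,n,P.round(4).tolist(),'mean',P.mean(0)); 
    e=np.roll(P,-1,0)-P; print(' len',np.linalg.norm(e,axis=1),'ang',np.degrees(np.arctan2(e[:,1],e[:,0])))
show('row','side',[(440,258),(471,327),(593,268),(545,207)],.222)
show('row','scene',[(400,133),(353,193),(258,130),(305,76)],.222)
show('tray','side',[(278,337),(345,314),(377,408),(310,433)],.025)
show('tray','scene',[(470,255),(521,298),(457,370),(404,323)],.025)
for n in F:
  for k,(p) in enumerate([(440,258)]): pass
a=F['side']['img'][120:280,270:410];b=F['scene']['img'][40:180,150:300]
cv2.imwrite('pics/crop.png',np.hstack([cv2.resize(a,(400,457)),cv2.resize(b,(400,457))]))
E
```

```text
row side [[0.6428, -0.0698, 0.222], [0.5512, -0.0619, 0.222], [0.5489, -0.2263, 0.222], [0.6431, -0.2158, 0.222]] mean [ 0.5965 -0.1435  0.222 ]
 len [0.092  0.1644 0.0948 0.146 ] ang [175.0579 -90.811    6.3175  90.1121]
row scene [[0.5442, -0.0698, 0.222], [0.6454, -0.0659, 0.222], [0.6467, -0.2152, 0.222], [0.5483, -0.2195, 0.222]] mean [ 0.5962 -0.1426  0.222 ]
 len [0.1012 0.1493 0.0985 0.1498] ang [   2.1735  -89.4957 -177.4951   91.5661]
tray side [[0.7002, 0.1547, 0.025], [0.6872, 0.0525, 0.025], [0.5426, 0.0716, 0.025], [0.5539, 0.1706, 0.025]] mean [0.621  0.1123 0.025 ]
 len [0.1031 0.1459 0.0997 0.1472] ang [-97.2427 172.4772  83.5018  -6.186 ]
tray scene [[0.546, 0.0733, 0.025], [0.558, 0.1735, 0.025], [0.7054, 0.1572, 0.025], [0.6946, 0.0548, 0.025]] mean [0.626  0.1147 0.025 ]
 len [0.1009 0.1483 0.1029 0.1498] ang [ 83.1814  -6.3414 -96.0153 172.9049]
```

View pics/crop.png

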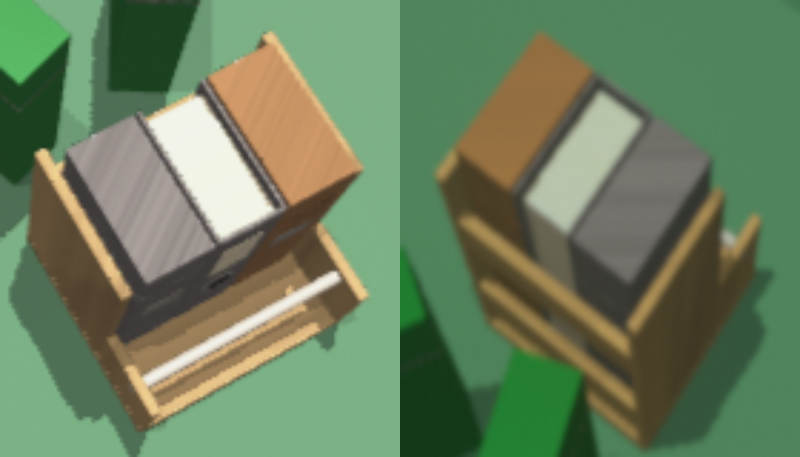

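```bash
python3 -m handwheel '[150,-75,-100,0,0,0.06,0, 300,-150,-110,0,0,0.13,0, 450,-230,-110,0,0,0.2,0, 595,-303,-110,0,0,0.258,0, 595,-303,-110,0,0,0.258,0, 595,-303,-110,0,0,0.258,0, 595,-303,-110,0,0,0.258,0, 595,-303,-110,0,0,0.258,0, 595,-303,-110,0,0,0.258,0, 595,-303,-110,0,0,0.258,0, 595,-303,-110,0,0,0.258,0, 595,-303,-110,0,0,0.258,0, 595,-303,-110,0,0,0.258,0, 595,-303,-110,0,0,0.258,0, 595,-303,-110,0,0,0.258,0, 595,-303,-110,0,0,0.258,0, 595,-303,-110,0,0,0.258,0, 595,-303,-110,0,0,0.258,0, 595,-303,-110,0,0,0.258,0, 595,-303,-110,0,0,0.258,0]' 40
python3 - <<'E'
from h import *
s=ctrl.get_state();print(s['tcp_pos'],s['tcp_rot'],s['qpos'],s['force'])
f=grab('wrist');print(np.array(f['T_tool_cam']))
for l in('binder_mid','box_a'):print(l,[(np.array(d['position']).round(4),d['confidence']) for d in ctrl.landmark_of(l,'wrist')])
for b in(0,):
  P=[[.596+a,-.146+c,.222] for a in(-.05,.05) for c in(-.025,.025)];print(proj(f,P))
cv2.imwrite('pics/w1.png',cv2.resize(f['img'],(768,576)))
E
```

```text
time_s: 2.67
tcp_pos: [0.6591, -0.1487, 0.34]
tcp_rot: [180.0, 0.1, 1.0]
force: [0.1, -0.7, 0.3]
opening: 0.0006
grip_force: 0.0
[ 0.6591 -0.1487  0.34  ] [179.9869   0.1057   0.9702] [-22.1419  29.2694  66.0067  -0.0538  84.8159  66.8929] [ 0.0631 -0.73    0.2707]
[[-0.001  -0.9662 -0.2579  0.0684]
 [ 1.     -0.0012  0.0004  0.0004]
 [-0.0007 -0.2579  0.9662 -0.1538]
 [ 0.      0.      0.      1.    ]]
binder_mid []
box_a [(array([ 0.5921, -0.0943,  0.0117]), 0.72), (array([ 0.7653, -0.2182, -0.0035]), 0.65), (array([ 0.5955, -0.195 ,  0.0116]), 0.59)]
[[275.922  294.031 ]
 [226.3633 293.3663]
 [279.4577 199.1524]
 [225.364  198.3421]]
```

View pics/w1.png

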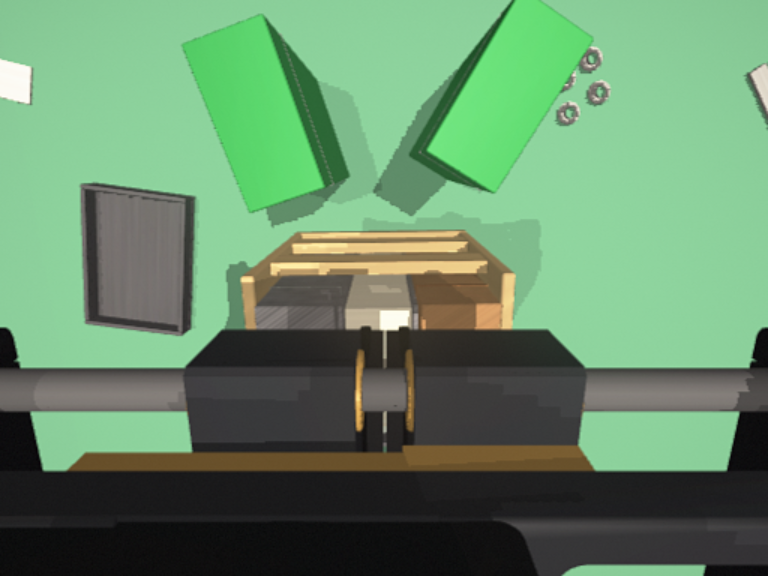

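The wrist view from above and behind shows the back top edge of the row at about row 303, with the binder's pale paper at columns 348–412, between grey and brown. That puts the edge at x≈0.644 and the binder centre at y≈-0.147, consistent with the other views. The closed fingers can go down just behind it.

```bash
python3 -m handwheel '[3,-1.5,40,0,0,0,0, 3,-1.5,80,0,0,0,0, 3,-1.5,104,0,0,0,0, 3,-1.5,104,0,0,0,0, 3,-1.5,108,0,0,0,0, 3,-1.5,112,0,0,0,0, 3,-1.5,116,0,0,0,0, 3,-1.5,116,0,0,0,0]'; python3 -m handwheel '[0,0,5,0,0,0,0, 0,0,10,0,0,0,0, 0,0,16,0,0,0,0, 0,0,21,0,0,0,0, 0,0,21,0,0,0,0, 0,0,21,0,0,0,0]'
```

```text
time_s: 3.48
tcp_pos: [0.6638, -0.1467, 0.2258]
tcp_rot: [179.9, -0.1, 1.0]
force: [-0.5, 0.7, 0.9]
opening: 0.0004
grip_force: 0.0
time_s: 3.98
tcp_pos: [0.6629, -0.1461, 0.2028]
tcp_rot: [-180.0, 0.1, 1.0]
force: [0.3, 0.6, 0.5]
opening: 0.0003
grip_force: 0.0
```

Free descent, no contact. Now I'll pull towards the robot.

```bash
python3 -m handwheel '[-5,0,0,0,0,0,0, -10,0,0,0,0,0,0, -14,0,0,0,0,0,0, -18,0,0,0,0,0,0, -22,0,0,0,0,0,0, -26,0,0,0,0,0,0, -30,0,0,0,0,0,0, -35,0,0,0,0,0,0, -40,0,0,0,0,0,0, -45,0,0,0,0,0,0, -45,0,0,0,0,0,0]'
python3 - <<'E'
from h import *
f=grab('side');g=grab('scene')
print([(n,[(np.array(d['position']).round(3),round(d['confidence'],2)) for d in ctrl.landmark_of('binder_mid',n)]) for n in('scene','side')])
cv2.imwrite('pics/p2.png',np.hstack([cv2.resize(f['img'][100:290,240:420],(400,422)),cv2.resize(g['img'][20:210,130:310],(400,422))]))
E
```

```text
time_s: 4.9
tcp_pos: [0.6163, -0.1467, 0.2031]
tcp_rot: [-179.9, 0.2, 1.0]
force: [1.3, -0.1, -0.2]
opening: 0.0004
grip_force: 0.3
[('scene', [(array([ 0.574, -0.146,  0.123]), 0.73)]), ('side', [])]
```

View pics/p2.png

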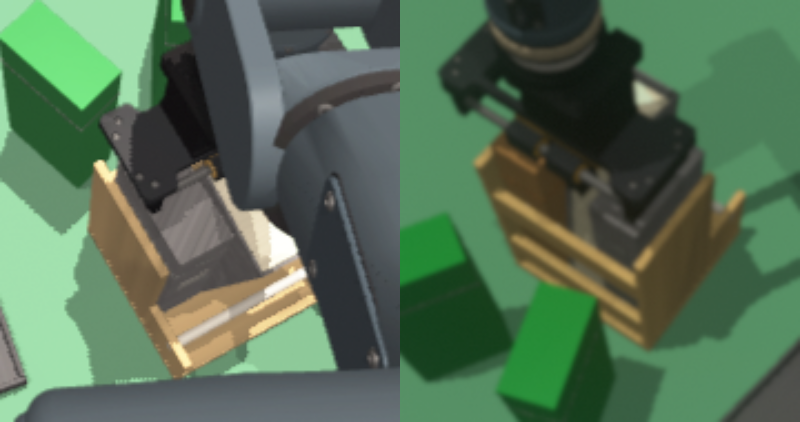

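The binder is tipping forward between the two standing boxes (right panel: top at about (655,95)). I'll continue past the balance point.

```bash
python3 -m handwheel '[-4,0,0,0,0,0,0, -8,0,0,0,0,0,0, -12,0,0,0,0,0,0, -16,0,0,0,0,0,0, -20,0,0,0,0,0,0, -24,0,0,0,0,0,0, -28,0,0,0,0,0,0, -32,0,0,0,0,0,0, -36,0,0,0,0,0,0, -40,0,0,0,0,0,0, -44,0,0,0,0,0,0, -47,0,0,0,0,0,0, -47,0,0,0,0,0,0, -47,0,0,0,0,0,0]'
python3 - <<'E'
from h import *
g=grab('scene');f=grab('wrist')
print([(n,[(np.array(d['position']).round(3),round(d['confidence'],2)) for d in ctrl.landmark_of('binder_mid',n)]) for n in('scene','wrist')])
E
```

```text
time_s: 6.27
tcp_pos: [0.5712, -0.1479, 0.2036]
tcp_rot: [180.0, -0.0, 1.0]
force: [0.0, 0.1, 0.1]
opening: 0.0004
grip_force: 0.0
[('scene', [(array([ 0.539, -0.15 ,  0.127]), 0.79)]), ('wrist', [])]
```

Force dropped to zero and the detected mid-point (0.539, -0.150, 0.127) matches the predicted 30° lean. I'll withdraw, open and look from above.

```bash
python3 -m handwheel '[8,0,0,0,0,0,0, 8,0,-35,0,0,0,0, 8,0,-70,0,0,0,0, 8,0,-110,0,0,0,0, 0,0,-140,0,0,0,0, -40,0,-140,0,0.08,0,40, -70,0,-140,0,0.16,0,75, -94,0,-140,0,0.26,0,75, -94,0,-140,0,0.26,0,75, -94,0,-140,0,0.26,0,75, -94,0,-140,0,0.26,0,75, -94,0,-140,0,0.26,0,75, -94,0,-140,0,0.26,0,75]'
python3 - <<'E'
from h import *
f=grab('wrist');g=grab('scene');grab('side')
print(ctrl.get_state()['qpos'])
for n in('wrist','scene','side'):print(n,[(l,np.array(d['position']).round(4),round(d['confidence'],2)) for l in('binder_mid','box_a','tray') for d in ctrl.landmark_of(l,n)])
P=[[.441,-.172,.194],[.441,-.122,.194],[.528,-.172,.244],[.528,-.122,.244]];print(proj(f,P)*1.5)
cv2.imwrite('pics/w3.png',cv2.resize(f['img'],(768,576)))
E
```

```text
time_s: 7.55
tcp_pos: [0.4794, -0.1504, 0.3443]
tcp_rot: [179.9, -15.0, 1.1]
force: [0.3, -0.3, 0.0]
opening: 0.0455
grip_force: 0.0
[-35.5917   7.3634 100.0864  10.1187  60.8755  49.2998]
wrist [('box_a', array([ 0.5916, -0.0942,  0.0122]), 0.83), ('box_a', array([ 0.7686, -0.2166, -0.0049]), 0.67), ('box_a', array([ 0.753 , -0.0738, -0.001 ]), 0.66), ('box_a', array([ 0.5965, -0.1986,  0.0132]), 0.58)]
scene [('binder_mid', array([ 0.5393, -0.1474,  0.1268]), 0.91), ('binder_mid', array([ 0.5944, -0.0917,  0.0122]), 0.45), ('box_a', array([ 0.7552, -0.0716, -0.0026]), 0.84), ('box_a', array([ 0.5912, -0.0934,  0.0104]), 0.78), ('box_a', array([ 0.7649, -0.2257,  0.0018]), 0.78), ('box_a', array([ 0.5961, -0.1939,  0.0119]), 0.63), ('tray', array([ 0.622 ,  0.1141, -0.003 ]), 0.96)]
side [('binder_mid', array([ 0.5361, -0.1471,  0.1279]), 0.58), ('box_a', array([ 0.5942, -0.1963,  0.0132]), 0.96), ('box_a', array([ 0.7604, -0.2204, -0.0017]), 0.88), ('box_a', array([ 0.7527, -0.0773,  0.0026]), 0.78), ('box_a', array([ 0.5919, -0.0939,  0.0104]), 0.7), ('tray', array([0.6228, 0.1143, 0.0004]), 0.7)]
[[413.4205 379.0634]
 [340.8305 377.8053]
 [421.7246 246.77  ]
 [335.568  245.2267]]
```

View pics/w3.png

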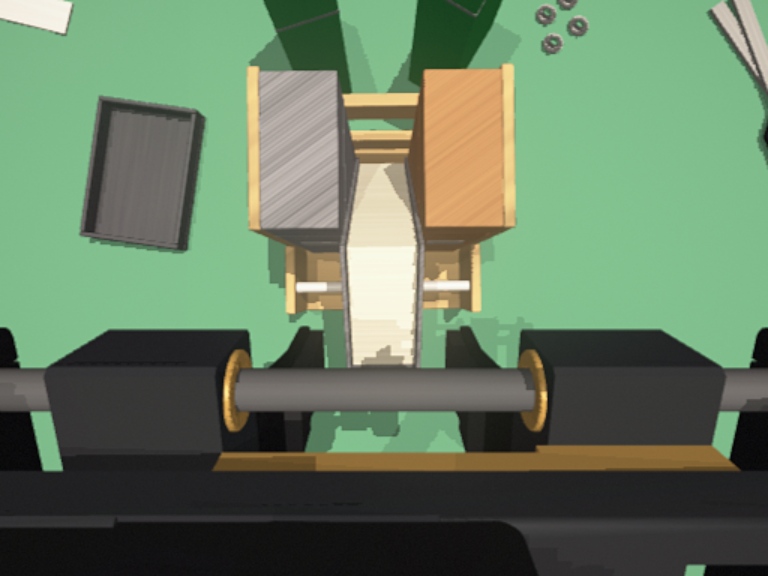

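The wrist view shows the binder leaning on the bar between the two standing boxes. Its back top edge is at row 246, columns 341–424, centred under the fingers (about 384). I'll go down over it and close.

```bash
python3 -m handwheel '[-25,0,0,0,0,0,75, -25,0,0,0,0,0,75, -25,0,25,0,0,0,75, -25,0,50,0,0,0,75, -25,0,80,0,0,0,75, -25,0,105,0,0,0,75, -25,0,130,0,0,0,75, -25,0,150,0,0,0,75, -25,0,163,0,0,0,75, -25,0,163,0,0,0,75, -25,0,163,0,0,0,75]'; python3 -m handwheel '[0,0,0,0,0,0,60, 0,0,0,0,0,0,54, 0,0,0,0,0,0,40, 0,0,0,0,0,0,40, 0,0,0,0,0,0,40, 0,0,0,0,0,0,40, 0,0,0,0,0,0,40, 0,0,0,0,0,0,40, 0,0,0,0,0,0,40, 0,0,0,0,0,0,40]' 50
```

```text
time_s: 9.07
tcp_pos: [0.4951, -0.1492, 0.1792]
tcp_rot: [-179.9, -14.8, 1.0]
force: [0.3, 0.2, -0.8]
opening: 0.075
grip_force: 0.0
time_s: 9.9
tcp_pos: [0.4953, -0.1493, 0.1802]
tcp_rot: [180.0, -15.0, 1.0]
force: [-2.0, 0.9, 5.2]
opening: 0.0498
grip_force: 49.9
```

```bash
python3 -m handwheel '[0.6,0,-5,0,0,0,40, 1.3,0,-10,0,0,0,40, 2.5,0,-20,0,0,0,40, 4,0,-32,0,0,0,40, 5.7,0,-45,0,0,0,40, 7.6,0,-60,0,0,0,40, 9.5,0,-75,0,0,0,40, 11.5,0,-90,0,0,0,40, 13.4,0,-105,0,0,0,40, 15.3,0,-120,0,0,0,40, 17.2,0,-135,0,0,0,40, 19,0,-150,0,0,0,40, 21,0,-165,0,0,0,40, 23,0,-180,0,0,0,40, 25,0,-195,0,0,0,40, 27,0,-210,0,0,0,40, 28,0,-220,0,0,0,40, 28,0,-220,0,0,0,40, 28,0,-220,0,0,0,40]'
python3 - <<'E'
from h import *
f=grab('side');g=grab('scene')
print(ctrl.get_state()['qpos'])
for n in('scene','side'):print(n,[(l,np.array(d['position']).round(4),round(d['confidence'],2)) for l in('binder_mid','box_a') for d in ctrl.landmark_of(l,n)])
cv2.imwrite('pics/p4.png',np.hstack([cv2.resize(f['img'],(400,300)),cv2.resize(g['img'],(400,300))]))
E
```

```text
time_s: 11.48
tcp_pos: [0.4644, -0.1493, 0.3986]
tcp_rot: [-180.0, -14.8, 1.0]
force: [0.1, -0.9, -4.8]
opening: 0.0497
grip_force: 49.9
[-36.6544   3.3146  95.9727   9.6334  69.338   49.8311]
scene [('binder_mid', array([ 0.5057, -0.1488,  0.3437]), 0.89), ('box_a', array([ 0.7524, -0.0702, -0.0004]), 0.95), ('box_a', array([ 0.5917, -0.0946,  0.0142]), 0.84), ('box_a', array([ 0.7623, -0.2213,  0.0028]), 0.74), ('box_a', array([ 0.5995, -0.1962,  0.0141]), 0.68)]
side [('binder_mid', array([ 0.5061, -0.1472,  0.3452]), 0.63), ('box_a', array([ 0.7536, -0.0723, -0.0003]), 0.89), ('box_a', array([ 0.5923, -0.1946,  0.0103]), 0.79), ('box_a', array([ 0.7599, -0.2225, -0.0015]), 0.77), ('box_a', array([ 0.5939, -0.0957,  0.0108]), 0.68)]
```

View pics/p4.png

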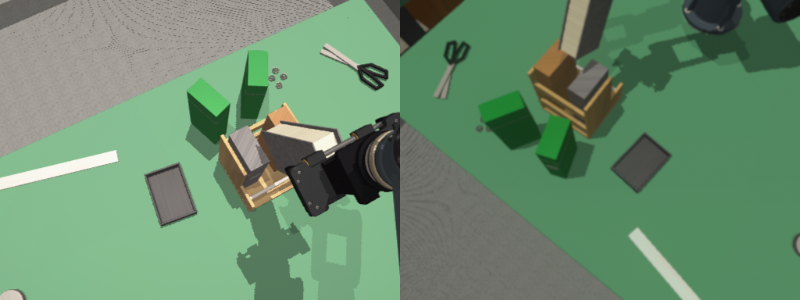

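The binder is held and clear of the rack, its lean is unchanged, and both boxes are still in place. Next I'll work out the transfer to above the tray.

```bash
python3 - <<'E'
from h import *
T=T_tool()
def rel(p,rpy):
    return 1000*(T[:3,:3].T@(np.array(p)-T[:3,3])), (R.from_matrix(T[:3,:3]).inv()*R.from_euler('xyz',rpy,degrees=True)).as_rotvec()
print(rel([.464,-.149,.44],[180,-15,1]))
print(rel([.54,-.02,.44],[180,0,-2.7]))
print(rel([.615,.114,.40],[180,15,-6.5]))
E
```

```text
(array([  9.6198,  -0.561 , -40.5398]), array([-0.0014,  0.0038,  0.    ]))
(array([  85.2756, -128.1844,  -20.4035]), array([-0.0097, -0.2579,  0.0644]))
(array([ 149.8434, -260.7726,   38.1828]), array([-0.0011, -0.519 ,  0.1328]))
```

```bash
python3 -m handwheel '[4,0,-20,0,0,0,40, 9,0,-40,0,0,0,40, 30,-30,-36,0,-0.06,0.015,40, 48,-60,-31,0,-0.12,0.03,40, 66,-92,-26,0,-0.19,0.047,40, 85,-128,-20,0,-0.258,0.064,40, 103,-160,-6,0,-0.32,0.08,40, 120,-195,9,0,-0.39,0.1,40, 135,-228,24,0,-0.46,0.117,40, 150,-261,38,0,-0.519,0.133,40, 150,-261,38,0,-0.519,0.133,40, 150,-261,38,0,-0.519,0.133,40, 150,-261,38,0,-0.519,0.133,40, 150,-261,38,0,-0.519,0.133,40, 150,-261,38,0,-0.519,0.133,40, 150,-261,38,0,-0.519,0.133,40]'
python3 - <<'E'
from h import *
s=ctrl.get_state();f=grab('side');g=grab('scene')
print(s['tcp_rot'],s['qpos'])
for n in('scene','side'):print(n,[(l,np.array(d['position']).round(4),round(d['confidence'],2)) for l in('binder_mid','tray') for d in ctrl.landmark_of(l,n)])
# expected box corners, upright
m=s['tcp_pos']+np.array([.009,0,-.0675]);Q=R.from_euler('z',-6.5,degrees=True).as_matrix()
P=np.array([m+Q@[a,b,c] for a in(-.05,.05) for b in(-.025,.025) for c in(-.105,.105)])
ims=[]
for F in(f,g):
    im=cv2.resize(F['img'],None,fx=3,fy=3);
    for p in proj(F,P)*3: cv2.circle(im,tuple(int(v) for v in p),3,(0,0,255),-1)
    c=(proj(F,m)[0]*3).astype(int);x=max(c[0]-200,0);y=max(c[1]-300,0);ims.append(cv2.resize(im[y:y+600,x:x+400],(400,600)))
cv2.imwrite('pics/p5.png',np.hstack(ims))
E
```

```text
time_s: 13.12
tcp_pos: [0.6153, 0.1129, 0.4032]
tcp_rot: [-180.0, 14.7, -6.6]
force: [0.2, -0.5, -6.0]
opening: 0.0499
grip_force: 49.9
[-179.9744   14.6823   -6.5985] [ -0.5695  29.7727  57.255    1.6268 107.5676  96.3247]
scene [('binder_mid', array([0.6254, 0.1128, 0.3338]), 0.71)]
side []
```

View pics/p5.png

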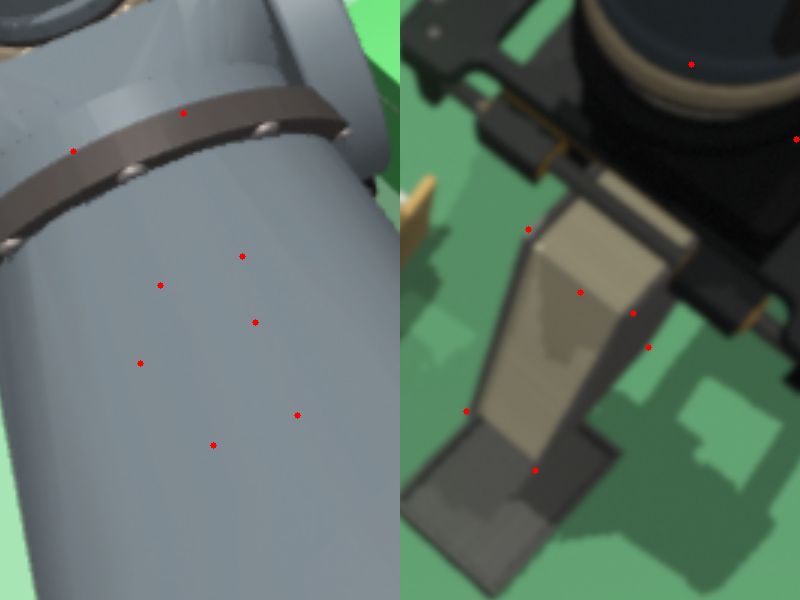

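The dots mark where an upright binder should be. In the scene view its back-bottom corners lie within a few pixels of them (actual (475,405) and (535,460)), so it hangs upright over the tray. Lowering now.

```bash
python3 -m handwheel '[5.2,0,19.3,0,0,0,40, 12.9,0,48.3,0,0,0,40, 20.7,0,77.3,0,0,0,40, 28.5,0,106.2,0,0,0,40, 36.2,0,135.2,0,0,0,40, 44,0,164,0,0,0,40, 49.2,0,183.5,0,0,0,40, 53,0,198,0,0,0,40, 53,0,198,0,0,0,40, 53,0,198,0,0,0,40]'; python3 -m handwheel '[0.5,0,2,0,0,0,40, 1,0,4,0,0,0,40, 1.6,0,6,0,0,0,40, 2.1,0,8,0,0,0,40, 2.6,0,10,0,0,0,40, 2.9,0,11,0,0,0,40, 2.9,0,11,0,0,0,40]'
```

```text
time_s: 14.25
tcp_pos: [0.6156, 0.1139, 0.1957]
tcp_rot: [180.0, 15.0, -6.5]
force: [1.0, 0.0, -3.6]
opening: 0.0496
grip_force: 49.9
time_s: 14.83
tcp_pos: [0.6157, 0.114, 0.1847]
tcp_rot: [180.0, 14.9, -6.5]
force: [0.1, -0.8, -6.0]
opening: 0.05
grip_force: 49.9
```

```bash
python3 -m handwheel '[0.3,0,1,0,0,0,40, 0.5,0,2,0,0,0,40, 0.8,0,3,0,0,0,40, 1,0,4,0,0,0,40, 1,0,4,0,0,0,40]';python3 -m handwheel '[0.1,0,0.5,0,0,0,40, 0.3,0,1,0,0,0,40, 0.4,0,1.5,0,0,0,40, 0.4,0,1.5,0,0,0,40]'
```

```text
time_s: 15.25
tcp_pos: [0.6157, 0.1139, 0.1805]
tcp_rot: [180.0, 14.9, -6.5]
force: [-0.4, 0.4, -5.8]
opening: 0.0497
grip_force: 49.9
time_s: 15.58
tcp_pos: [0.6158, 0.1139, 0.1791]
tcp_rot: [180.0, 14.9, -6.5]
force: [-0.2, 0.5, -5.8]
opening: 0.0495
grip_force: 49.9
```

```bash
python3 -m handwheel '[0.1,0,0.5,0,0,0,40, 0.3,0,1,0,0,0,40, 0.3,0,1,0,0,0,40]'
```

```text
time_s: 15.83
tcp_pos: [0.6158, 0.1139, 0.1781]
tcp_rot: [-180.0, 14.9, -6.5]
force: [-0.5, -0.2, -5.5]
opening: 0.0493
grip_force: 49.9
```

```bash
python3 -m handwheel '[0.1,0,0.5,0,0,0,40, 0.3,0,1,0,0,0,40, 0.3,0,1,0,0,0,40]';python3 -m handwheel '[0.1,0,0.5,0,0,0,40, 0.3,0,1,0,0,0,40, 0.3,0,1,0,0,0,40]'
```

```text
time_s: 16.08
tcp_pos: [0.6159, 0.1139, 0.1776]
tcp_rot: [-180.0, 14.9, -6.5]
force: [-0.5, 0.2, -2.1]
opening: 0.0501
grip_force: 49.9
time_s: 16.33
tcp_pos: [0.6159, 0.114, 0.1775]
tcp_rot: [-180.0, 14.9, -6.5]
force: [-2.0, -0.1, 5.2]
opening: 0.0497
grip_force: 49.9
```

It's standing on the tray floor. I'll open and withdraw.

```bash
python3 -m handwheel '[0,0,0,0,0,0,53, 0,0,0,0,0,0,56, 0,0,0,0,0,0,62, 0,0,0,0,0,0,72, 0,0,0,0,0,0,76, 0,0,0,0,0,0,76, 0,0,-10,0,0,0,76, 0,0,-30,0,0,0,76, 0,0,-60,0,0,0,76, 0,0,-95,0,0,0,76, 0,0,-130,0,0,0,76, 0,0,-160,0,0,0,76, 0,0,-160,0,0,0,76]'
python3 -m handwheel '[0,40,-30,0,0,0,76, 0,80,-40,0,0,0,76, 0,120,-50,0,0,0,76, 0,160,-50,0,0,0,76, 0,200,-50,0,0,0,76, 0,240,-50,0,0,0,76, 0,280,-50,0,0,0,76, 0,280,-50,0,0,0,76, 0,280,-50,0,0,0,76, 0,280,-50,0,0,0,76]'
python3 - <<'E'
from h import *
f=grab('side');g=grab('scene')
for n in('scene','side'):print(n,[(l,np.array(d['position']).round(4),round(d['confidence'],2)) for l in('binder_mid','box_a','tray') for d in ctrl.landmark_of(l,n)])
cv2.imwrite('pics/p6.png',np.hstack([cv2.resize(f['img'][60:360,100:400],(400,400)),cv2.resize(g['img'][30:330,100:400],(400,400))]))
E
```

```text
time_s: 17.42
tcp_pos: [0.6611, 0.1089, 0.339]
tcp_rot: [-179.9, 14.0, -6.5]
force: [-0.1, -0.2, 0.6]
opening: 0.0762
grip_force: 0.0
time_s: 18.25
tcp_pos: [0.6376, -0.1703, 0.379]
tcp_rot: [-179.9, 14.9, -6.5]
force: [0.2, 0.7, -0.3]
opening: 0.076
grip_force: 0.0
scene [('binder_mid', array([0.6288, 0.1142, 0.1106]), 0.61), ('box_a', array([ 0.7528, -0.0713,  0.0009]), 0.77), ('box_a', array([ 0.5964, -0.1948,  0.0149]), 0.68), ('box_a', array([ 0.5929, -0.0954,  0.0115]), 0.66), ('box_a', array([ 0.765 , -0.224 ,  0.0018]), 0.58), ('tray', array([ 0.6237,  0.112 , -0.0077]), 0.98)]
side [('box_a', array([ 0.5951, -0.1952,  0.0111]), 0.92), ('box_a', array([ 0.7573, -0.0745,  0.002 ]), 0.81), ('box_a', array([ 0.5883, -0.0941,  0.0117]), 0.77), ('box_a', array([ 0.7628, -0.2228, -0.0034]), 0.62), ('tray', array([0.6212, 0.1124, 0.0019]), 0.74)]
```

View pics/p6.png

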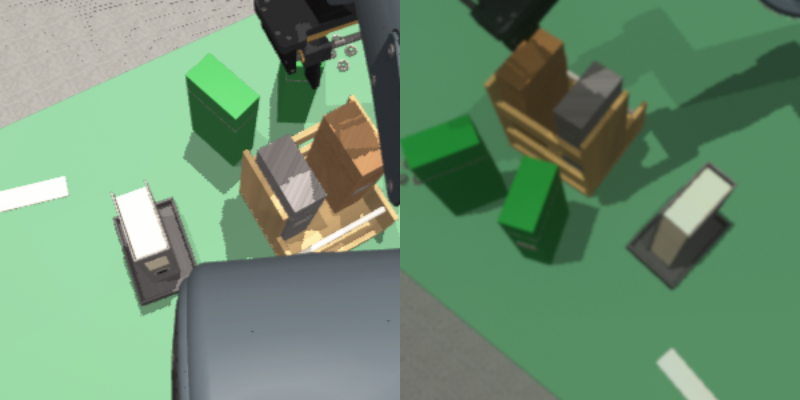

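Both views show the binder upright in the tray (right panel, about (695,215)). The two boxes stand in the rack, the green look-alikes haven't moved, and the arm is clear. I'm handing in.

```bash
python3 -c "
from rig import ctrl
print(ctrl.close_job())"
```

```text
the job is handed in; nothing more can be done
None
```

The binder was tipped out onto the front bar, let go, gripped again, lifted out and stood upright in the tray, with both boxes still standing in the rack, and the job was handed in at about 18 s.

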